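Lock the swivel hook in its slot and hang the gimlet on it

ROBOT

A 6-joint arm with a two-finger parallel gripper is mounted at the origin on a cart in front of the work surface, level with it; the furniture and walls round the work are solid. World frame = base frame: x ahead of the robot, y to its left, z up, the work surface at z = 0. Lengths are in mm, angles in rad, forces in N, time in s.
With the tool pointing down it reaches from about 350 to 975 mm from the base axis. Payload 7.1 kg.
Tool frame: the origin (TCP) lies on the front face of the gripper's body, between the roots of the fingers; the fingertips stand 80 mm ahead of it and the grasp point (between the pads) lies 61 mm ahead of it (env.tips_ahead is the distance from the TCP to the fingertips, in mm); z points along the fingers, y is the line along which they close (so a half turn about z gives the same grasp; the last joint's range is limited). The gripper opens to 88 mm and grips with 3 to 60 N. Pads are 20 mm wide; open, the fingers measure 115 mm over their backs; the gripper's body (75 mm by 178 mm) begins 61 mm behind the grasp point.
Start: joints at [-1.233, 0.423, 1.63, -0, 1.089, -0.019], TCP at [218.315, -585.614, 302.675] pointing down, gripper open.
Joint ranges: [-3, 3], [-0.9, 2.11], [0.09, 2.58], [-1.31, 4.45], [0.11, 2.69], [-2.54, 2.54]. Speed limits (rad/s): [2.39, 2.39, 3.01, 3.14, 3.14, 3.14].

INTERFACE

Orientations are given as a unit quaternion [x, y, z, w].
In Python, from station import env, set_gripper, viewer, workorder gives the robot as it stands. Calls block until the motion is done:
- env.reach(position, orientation): joint-space move of the TCP to a pose.
- env.move_l(position, rot=None, rate=150, f_stop=None): straight line of the TCP; rot=None keeps the orientation; rate is the mean speed in mm/s. With f_stop (N) it stops when the force on the tool has changed by that much, and returns True; else False.
- env.move_joints(angles): joint-space move.
- set_gripper(opening): finger opening in mm; the grip force is fixed at half the most; returns when the fingers have stopped.
- env.hold(seconds).
- env.ik(position, orientation): joint angles nearest the present ones, or None.
- env.read_state(): the state.
- viewer.camera(name): name is "scene" or "top" or "wrist"; returns the picture (400x640x3 uint8, blue, green, red); there is no depth.
- viewer.camera_params(name): a dict with "fx", "fy", "cx", "cy" (pixels), "dist" ([k1, k2, p1, p2, k3] as OpenCV has them; the pictures are not rectified), "pose" (4x4, takes a point from camera to world coordinates); the wrist camera has in their place "tool_from_camera" (4x4, takes a point from camera to tool coordinates, whose origin is the TCP and whose axes are the flange's). Camera axes: x right, y up, looking along -z (the intrinsics and any distortion apply to the point x, -y, -z); pixel columns grow to the right and rows downward; lengths in mm; the calibration is good to about 2 mm. A picture is of the moment at which its call begins: read the wrist's pose just before it. camera_params takes no time and is no camera call.
A pose or a line that the arm cannot do raises env.IKError and nothing moves.
- workorder.sign_off(): hands the job in; it is judged then, once.
The state is a dict: "time_s": time; "qpos": joint angles; "dq": joint speeds; "tau": joint torques, N m; "tool_pos": TCP position; "orientation": TCP orientation; "force": force on the tool from outside, world axes, zero at the start; "wrist_torque": the same for the moment, N m; "width": finger opening in mm; "grip_force": force on a finger pad.
Only numpy, scipy, OpenCV 4.12 (cv2) and the standard library are available. Lean on these libraries where they do the work, as an engineer would, in place of code of your own. Each camera call takes 0.05 s, during which the arm holds its last target. There are 200 camera calls.

TASK

Swing the forked hook round on its stand towards the front until you feel its tongue catch in the slot of the collar, then press the hook straight down past the spring catch until it is fully home; do not force it against the slot or ram it down. Then lift the gimlet out of the oak tool block and hang it gently by its cross handle over both prongs, its shank hanging down between them, and leave it there with the hook still locked.

Things in the scene. Friction and masses are not known exactly. Their poses are not given: they have to be found in the camera images.
- stand: Fixed hook stand: dark iron foot 116 x 80 x 9 mm with four bolts, round post 25 mm thick. Origin under the foot's centre, on the post's axis, at bench height; z up; x points to the stand's front, roughly towards the robot. Post and collar do not turn.
- collar_rim (a point): On the post's axis level with the rim of the steel collar clamped on its top (52 mm wide, rim 130 mm above the bench); axes as the stand's, not the collar's. The rim has one slot, 8.4 mm wide, 13.5 mm deep, opposite a small brass thumb screw. It was clamped by hand: the slot points up to 0.8 rad to either side of the stand's x axis, how far is not given. In the slot two spring balls make the catch.
- hook: Loose iron swivel hook, 0.25 kg; 12 mm shank in the post, 1 mm play. Origin on the shank's axis at the height of its 6 x 5 mm tongue, which points along x (under the prongs) to 28 mm out; z up. Start: tongue riding on the rim, origin 132.5 mm above the stand's, x 1.4 rad to half a turn off the front, either side. At the slot it sinks 2 to 5 mm onto the catch; fully home: origin 119 mm up.
- hook_seat (a point): Point between the prongs, x = 50 mm, 25 mm above the hook's origin, level with the prongs' tops; axes as the hook's. Prongs: level 6 mm bars at y = -9.5 and 9.5 mm (13 mm gap) from the hub to upturned ends at x = 80 to 90 mm, 36 mm above the origin. Hub: 25 mm wide, flat top 37 mm above the origin. 1 N on a prong's side turns the hook; in the slot it stops dead. 5 to 10 N on the hub pass the catch.
- gimlet_grip (a point): Centre of the gimlet's wooden cross handle (84 mm long, 19 mm thick; gimlet about 70 g). x along the handle; y up, away from the shank. The 6.7 mm steel shank runs 115 mm down from the handle's middle, its tip about 6 mm off the y axis. Start: standing, leaning a little, in the tool block, this point about 126 mm above the bench. Hung: this point 9.5 mm above the prongs' tops.
- tool_block: Fixed pale oak block, 50 x 110 x 46 mm, with three drilled holes in a row along its y axis; origin under its centre. The gimlet stands in the middle hole, 8.5 mm wide and 36 mm deep.

How it is judged (in metres and radians):
On the way, in this order (a step that is already met when the one before it is completed fails the run):
1. the hook is turned to the slot and pressed fully home, the gimlet not yet being on it (z of hook in the frame of stand between 0.114 and 0.1215 m and horizontal distance between hook and stand below 0.004 m and distance between gimlet_grip and hook_seat above 0.06 m), for 0.2 s.
2. the gimlet hangs by its cross handle on both prongs of the locked hook (z of hook in the frame of stand between 0.114 and 0.1215 m and horizontal distance between hook and stand below 0.004 m and x of gimlet_grip in the frame of hook between 0.018 and 0.08 m and y of gimlet_grip in the frame of hook between -0.009 and 0.009 m and z of gimlet_grip in the frame of hook between 0.03 and 0.039 m and angle between gimlet_grip's own y axis and vertical below 0.25 rad), for 0.2 s.
At the end, for the whole second after the job is handed in: the hook is home in the slot (its origin 114 to 121.5 mm above the stand's, within 4 mm of its axis) and the gimlet hangs upright (0.25 rad) across both prongs: handle centre 18 to 80 mm out from the hook's axis, within 9 mm of the middle, 30 to 39 mm above the hook's origin (all of step 2); the robot touches nothing.
It fails at once if the hook is forced: it bears on the stand and collar with over 80 N (caught in the slot, 15 to 20 N sideways at the prongs already do that) (contact force between hook and stand above 80 N).
It also fails if it takes over 72 s, if anything falls off the work surface, if the arm or the gripper's body presses on something with over 40 N, if the wrist force passes 120 N, or if a joint passes its speed limit or range.

## Working session

There is one attempt and no reset: what is moved stays moved. The work goes in short steps, each a Python script; the robot and the scene stay as the last script left them, time stands still between calls to the robot, and variables do not carry over. Pictures are saved under pics/ and viewed, at most 10 in all, crops included, and the job is handed in when it is done.

```bash
ls; mkdir -p pics; cat > h.py <<'E'
import numpy as np, cv2
from station import env,set_gripper,viewer,workorder
from scipy.spatial.transform import Rotation as R
def par(n,st=None):
    p=viewer.camera_params(n)
    K=np.array([[p['fx'],0,p['cx']],[0,p['fy'],p['cy']],[0,0,1]]);d=np.array(p['dist'],float)
    if 'pose' in p: T=np.array(p['pose'])
    else:
        A=np.eye(4);A[:3,:3]=R.from_quat(st['orientation']).as_matrix();A[:3,3]=st['tool_pos'];T=A@np.array(p['tool_from_camera'])
    return K,d,T
def ray(c,uv):
    K,d,T=c
    q=cv2.undistortPoints(np.array([[uv]],float),K,d)[0,0]
    v=T[:3,:3]@np.array([q[0],-q[1],-1]);return T[:3,3],v/np.linalg.norm(v)
def atz(c,uv,z):
    o,v=ray(c,uv);return o+v*(z-o[2])/v[2]
def proj(c,P):
    K,d,T=c
    q=(np.atleast_2d(P)-T[:3,3])@T[:3,:3];q=q*[1,-1,-1]
    return cv2.projectPoints(q,np.zeros(3),np.zeros(3),K,d)[0][:,0]
def tri(*cr):
    A=np.zeros((3,3));b=np.zeros(3)
    for c,uv in cr:
        o,v=ray(c,uv);M=np.eye(3)-np.outer(v,v);A+=M;b+=M@o
    return np.linalg.solve(A,b)
def down(yaw): # tool z down, tool y (closing line) at angle yaw in world
    y=np.array([np.cos(yaw),np.sin(yaw),0]);z=np.array([0,0,-1.]);x=np.cross(y,z)
    return R.from_matrix(np.c_[x,y,z]).as_quat()
E
python3 - <<'E'
from h import *
for n in('scene','top'):
    cv2.imwrite(f'pics/{n}0.png',viewer.camera(n));K,d,T=par(n);print(n,K[0,0],T.round(2).tolist(),d)
s=env.read_state();print(s['time_s'],s['orientation'],s['force']);print(viewer.camera_params('wrist'))
E
```

```text
pics
scene 374.0570708950249 [[-0.81, 0.25, -0.53, 25.1], [-0.58, -0.35, 0.73, 842.59], [0.0, 0.9, 0.43, 493.67], [0.0, 0.0, 0.0, 1.0]] [-0.04680117  0.          0.          0.          0.        ]
top 461.4216766103088 [[-0.02, 0.99, -0.12, 392.98], [-1.0, -0.03, -0.02, 206.13], [-0.02, 0.12, 0.99, 944.66], [0.0, 0.0, 0.0, 1.0]] [-0.06317205  0.          0.          0.          0.        ]
0.1 [ 9.84127821e-01  1.77459802e-01 -1.12661781e-04 -6.62283796e-04] [ 0.21997    -0.93366286 -0.19554191]
{'fx': 306.47932569105404, 'fy': 306.47932569105404, 'cx': 320.6829544478731, 'cy': 201.11130779896092, 'dist': array([-0.02494636,  0.        ,  0.        ,  0.        ,  0.        ]), 'tool_from_camera': array([[ 2.09196444e-04,  9.65840055e-01,  2.59138852e-01,
         7.02235713e+01],
       [ 9.99999968e-01, -1.65837277e-04, -1.89181021e-04,
         9.24755050e-01],
       [-1.39743726e-04,  2.59138884e-01, -9.65840059e-01,
        -8.21960422e+01],
       [ 0.00000000e+00,  0.00000000e+00,  0.00000000e+00,
         1.00000000e+00]])}
```

View pics/scene0.png

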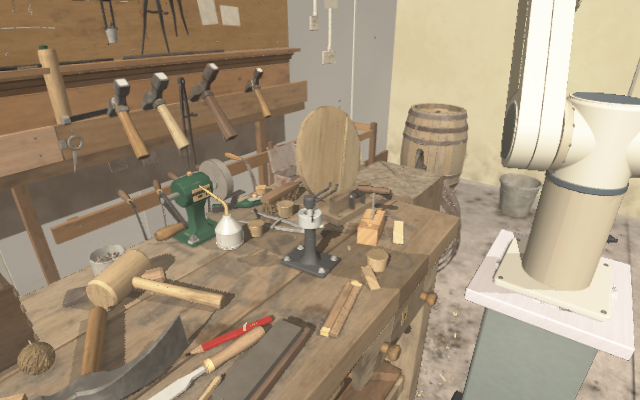

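View pics/top0.png

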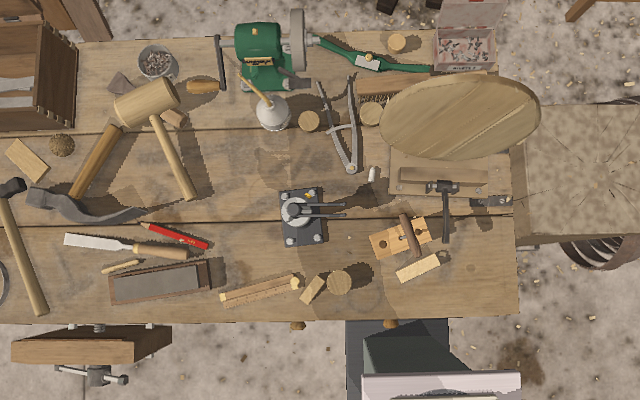

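The scene view shows the stand near (310,240) and the block near (370,225). In the top view the hub is at (296,210), the prongs point right (world -y), and the gimlet handle is at (410,235). I'll enlarge that part of both views.

```bash
python3 - <<'E'
import cv2,numpy as np
a=cv2.imread('pics/top0.png')[170:270,260:460];b=cv2.imread('pics/scene0.png')[170:280,250:420]
cv2.imwrite('pics/c0.png',np.vstack([cv2.resize(a,(600,300),interpolation=2)]))
a=cv2.resize(a,(640,320),interpolation=cv2.INTER_CUBIC);b=cv2.resize(b[:100],None,fx=2.8,fy=2.8,interpolation=cv2.INTER_CUBIC)
b=np.pad(b,((0,0),(0,640-b.shape[1]),(0,0)));cv2.imwrite('pics/c1.png',np.vstack([a,b]))
E
```

```text
(no output)
```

View pics/c1.png

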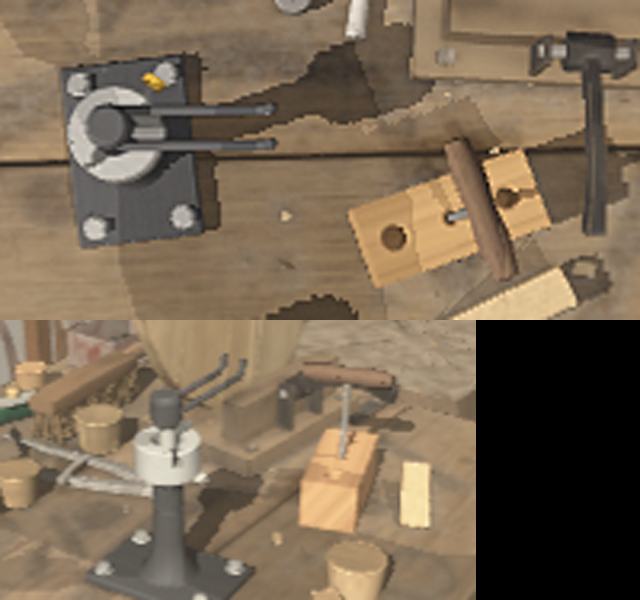

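```bash
python3 - <<'E'
from h import *
c=par('top');s=par('scene')
t=lambda x,y:(260+x/3.2,170+y/3.2)
q=lambda x,y:(250+x/2.8,170+(y-320)/2.8)
cor=[atz(c,t(*p),9)[:2] for p in[(63,68),(186,55),(205,232),(82,247)]]
print('foot',np.round(cor,1).tolist(),np.mean(cor,0),[np.linalg.norm(cor[i]-cor[i-1]).round(1) for i in range(4)])
d=(cor[3]-cor[0]+cor[2]-cor[1]);d2=cor[0]-cor[1]+cor[3]-cor[2];print('edge dirs',np.arctan2(d[1],d[0]),np.arctan2(d2[1],d2[0]))
hub=atz(c,t(109,127),169.5);print('hub',hub,'tri',tri((c,t(109,127)),(s,q(165,397))))
print('collar',atz(c,t(115,133),130))
tips=[atz(c,t(*p),168.5) for p in[(272,109),(273,144)]];print('tips',tips,tri((c,t(272,109)),(s,q(225,357))),tri((c,t(273,144)),(s,q(242,362))))
m=np.mean(tips,0)-hub;print('hook yaw',np.arctan2(m[1],m[0]),np.linalg.norm(m[:2]))
sc=atz(c,t(152,80),122);col=hub;v=col-sc;print('screw',sc,'slot yaw',np.arctan2(v[1],v[0]))
sl=atz(c,t(95,158),130);v=sl-col;print('slotpt',sl,np.arctan2(v[1],v[0]))
e=[atz(c,t(*p),126) for p in[(457,145),(505,275)]];print('handle',e,np.mean(e,0),np.linalg.norm(e[0]-e[1]))
print('tri ends',tri((c,t(457,145)),(s,q(303,376))),tri((c,t(505,275)),(s,q(393,380))),tri((c,t(483,209)),(s,q(346,378))))
print('holes',[atz(c,t(*p),46) for p in[(394,237),(450,217),(508,198)]])
E
```

```text
foot [[525.6, 317.6], [531.8, 238.5], [418.6, 229.0], [411.0, 307.0]] [471.72844202 273.01948216] [np.float64(115.1), np.float64(79.4), np.float64(113.7), np.float64(78.4)]
edge dirs -3.053385591076582 1.6589870170532826
hub [470.69174204 274.48843051 169.5       ] tri [471.16774886 274.91317419 164.42784802]
collar [471.22056542 274.68897095 130.        ]
tips [array([478.12579972, 188.14811557, 168.5       ]), array([459.55720433, 188.14829804, 168.5       ])] [477.58776724 187.63679811 166.65733469] [459.60641737 188.0402637  166.68877394]
hook yaw -1.5922226885090762 86.36004642432101
screw [501.38577077 254.03241229 122.        ] slot yaw 2.5537404536035138
slotpt [457.59207035 286.02152727 130.        ] 2.419706148950485
handle [array([459.99140729,  85.00196945, 126.        ]), array([387.53875689,  61.53575983, 126.        ])] [423.76508209  73.26886464 126.        ] 76.15805632555775
tri ends [461.20915373  84.05708928 117.55544701] [386.01973111  60.5146905  124.67169264] [424.58673843  71.3463534  120.52739521]
holes [array([411.65295537, 113.64432021,  46.        ]), array([422.8580085,  79.2417149,  46.       ]), array([433.44121638,  43.52050088,  46.        ])]
```

The two views agree: stand axis at about (471,274), hook yaw -1.59, slot yaw about 2.42 to 2.55 (so a clockwise swing through the front), handle centre at about (424,72). Next I push the outer prong's side along an arc with the fingers closed.

```bash
cat >> h.py <<'E'
AX=np.array([471.,274.5])
def pose(th,r=58,off=26,z=147+80):
    u=np.array([np.cos(th),np.sin(th)]);t=np.array([u[1],-u[0]])
    p=AX+r*u-off*t
    return np.r_[p,z],t
E
python3 - <<'E'
from h import *
# reachability for both yaw conventions
for k in(0,np.pi):
    out=[]
    for th in np.arange(-1.45,-4.0,-.3):
        p,t=pose(th);q=env.ik(p,down(np.arctan2(t[1],t[0])+k));out.append(None if q is None else (round(q[0],2),round(q[5],2)))
    print(k,out)
E
```

```text
0 [None, None, (np.float64(0.4), np.float64(-2.26)), (np.float64(0.42), np.float64(-1.94)), (np.float64(0.45), np.float64(-1.61)), (np.float64(0.49), np.float64(-1.27)), (np.float64(0.53), np.float64(-0.93)), (np.float64(0.57), np.float64(-0.6)), (np.float64(0.6), np.float64(-0.27))]
3.141592653589793 [(np.float64(0.39), np.float64(0.27)), (np.float64(0.39), np.float64(0.57)), (np.float64(0.4), np.float64(0.88)), (np.float64(0.42), np.float64(1.2)), (np.float64(0.45), np.float64(1.53)), (np.float64(0.49), np.float64(1.87)), (np.float64(0.53), np.float64(2.21)), None, None]
```

```bash
cat > push.py <<'E'
from h import *
k=np.pi/2
def go(th,off=22.5,z=227):
    p,t=pose(th,off=off,z=z);return p,down(np.arctan2(t[1],t[0])+k)
if __name__=='__main__':
    env.reach([360,-60,420],down(1.6+k+np.pi)) if 0 else None
    set_gripper(0)
    p,q=go(-1.42,z=330)
    s=env.read_state();env.move_l(np.r_[s['tool_pos'][:2],430],rate=250)
    env.reach([370,0,430],q); env.reach(p,q); print('q6',env.read_state()['qpos'][5],env.read_state()['time_s'])
    p,q=go(-1.42); print('down stop',env.move_l(p,rot=q,rate=100,f_stop=8))
    F0=np.array(env.read_state()['force'])
    th=-1.42
    while th>-4.0:
        fast=th>-3.4
        th-=.3 if fast else .1
        p,q=go(th); st=env.move_l(p,rot=q,rate=60 if fast else 13,f_stop=5 if fast else 3)
        s=env.read_state();print(round(th,2),st,(np.array(s['force'])-F0).round(1),np.round(s['tool_pos'],1),round(s['time_s'],1))
        if st and not fast: break
    s=env.read_state();a=np.array(s['tool_pos']);_,t=pose(th);env.move_l(a-np.r_[t*6,0],rate=30)
    env.hold(.3);s=env.read_state();print((np.array(s['force'])-F0).round(1),s['time_s'])
    cv2.imwrite('pics/top1.png',viewer.camera('top'));cv2.imwrite('pics/scene1.png',viewer.camera('scene'))
E
python3 push.py
```

```text
q6 1.8116888907304054 5.3333
down stop False
-1.72 False [-0.3  0.2  0.7] [485.  214.  227.6] 7.0
-2.02 False [ 0.3 -0.  -1.1] [466.6 212.7 227.3] 7.4Traceback (most recent call last):
  File "push.py", line 17, in <module>
    p,q=go(th); st=env.move_l(p,rot=q,rate=60 if fast else 13,f_stop=5 if fast else 3)
                   ~~~~~~~~~~^^^^^^^^^^^^^^^^^^^^^^^^^^^^^^^^^^^^^^^^^^^^^^^^^^^^^^^^^
station.IKError: the arm cannot follow that straight line within its joint ranges
```

```bash
sed -i 's/^k=.*/k=3*np.pi\/2/' push.py
python3 - <<'E'
s=open('push.py').read()
a=s.index("    env.reach([360");b=s.index("    F0=")
s=s[:a]+"""    s=env.read_state();a=np.array(s['tool_pos']);_,t=pose(-2.02)
    env.move_l(a-np.r_[t*8,0],rate=80);a=np.array(env.read_state()['tool_pos']);env.move_l(a+[0,0,50],rate=150)
    p,q=go(-1.85,z=280);env.reach(p,q);print(env.read_state()['qpos'][5])
    p,q=go(-1.85);print(env.move_l(p,rate=100,f_stop=8))
"""+s[b:].replace('th=-1.42','th=-1.85')
open('push.py','w').write(s)
E
python3 push.py
```

```text
-0.8946025998088587
False
-2.15 False [-1.  1. -0.] [458.6 213.9 227.8] 12.1
-2.45 False [-1.6  0.1 -1.2] [441.2 220.3 227.3] 12.6
-2.75 False [-0.7  1.  -0.3] [426.4 231.6 227.1] 13.0
-3.05 False [-1.1  0.6 -0.7] [415.6 246.7 227. ] 13.5
-3.35 False [-1.  -0.7 -1.5] [409.8 264.3 227. ] 13.9
-3.65 False [-1.1  0.1 -0.7] [409.4 282.7 226.9] 14.4
-3.75 False [-0.6  0.1 -0. ] [410.5 289.  227. ] 15.0
-3.85 True [-2.4  0.1  0.6] [411.2 294.4 226.4] 15.5
[-1.2  0.2 -0.4] 16.1667
```

```bash
python3 - <<'E'
import cv2,numpy as np
a=cv2.imread('pics/top1.png')[160:260,240:340];b=cv2.imread('pics/scene1.png')[170:270,260:360]
cv2.imwrite('pics/c2.png',np.hstack([cv2.resize(x,(400,400),interpolation=cv2.INTER_CUBIC) for x in(a,b)]))
E
```

```text
(no output)
```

View pics/c2.png

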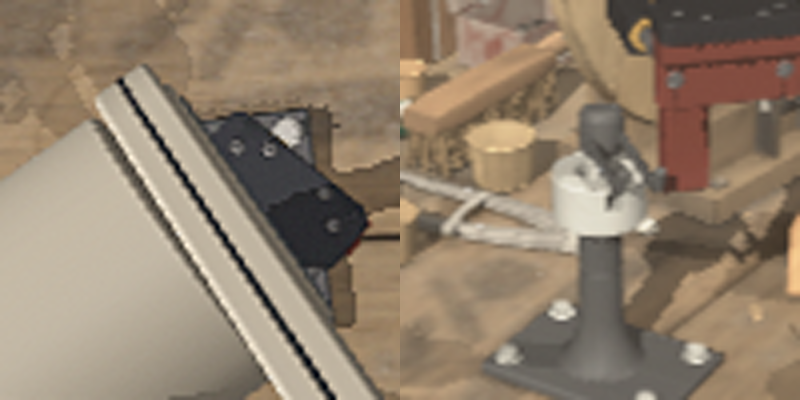

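```bash
python3 - <<'E'
from h import *
from scipy.optimize import least_squares
s=par('scene');obs=np.array([(315,217),(323.8,214)])  # tops of upturned ends
def mod(x,z): 
    r=np.array([np.cos(x),np.sin(x)]);n=np.array([-r[1],r[0]])
    return np.array([np.r_[AX+85*r+k*9.5*n,z+36] for k in(-1,1)])
for z in(132.5,129,119):
    for y in(2.3,2.4,2.45,2.5,2.6): print(z,y,proj(s,mod(y,z)).round(1).tolist(),proj(s,np.r_[AX,z+37])[0].round(1))
print(proj(s,mod(-1.59,132.5)),'was 330.4,183.2 / 336.4,185')
E
```

```text
132.5 2.3 [[307.2, 214.1], [317.1, 213.7]] [309.1 195.3]
132.5 2.4 [[311.7, 214.0], [321.5, 213.1]] [309.1 195.3]
132.5 2.45 [[313.9, 213.9], [323.6, 212.8]] [309.1 195.3]
132.5 2.5 [[316.1, 213.7], [325.6, 212.4]] [309.1 195.3]
132.5 2.6 [[320.5, 213.3], [329.5, 211.5]] [309.1 195.3]
129 2.3 [[307.3, 215.7], [317.1, 215.3]] [309.1 196.8]
129 2.4 [[311.7, 215.7], [321.5, 214.8]] [309.1 196.8]
129 2.45 [[313.9, 215.5], [323.5, 214.4]] [309.1 196.8]
129 2.5 [[316.2, 215.4], [325.6, 214.0]] [309.1 196.8]
129 2.6 [[320.5, 214.9], [329.5, 213.1]] [309.1 196.8]
119 2.3 [[307.3, 220.4], [317.2, 219.9]] [309.1 201.1]
119 2.4 [[311.8, 220.3], [321.5, 219.4]] [309.1 201.1]
119 2.45 [[314.0, 220.2], [323.5, 219.0]] [309.1 201.1]
119 2.5 [[316.2, 220.0], [325.6, 218.6]] [309.1 201.1]
119 2.6 [[320.5, 219.5], [329.5, 217.7]] [309.1 201.1]
[[335.88202944 184.45806138]
 [329.10630815 182.53604584]] was 330.4,183.2 / 336.4,185
```

The hook's yaw is about 2.46, right at the slot, with the hub top at crop (603,108) and the prong ends at (620,192) and (657,178). It fits a caught tongue, so I press.

```bash
python3 - <<'E'
from h import *
s=env.read_state();a=np.array(s['tool_pos'])
env.move_l([a[0],a[1],275],rate=200)
env.move_l([*AX,275],rate=150);env.move_l([*AX,252],rate=80,f_stop=6)
env.hold(.2);F0=np.array(env.read_state()['force']);print(F0)
for z in np.arange(250,231,-2):
    st=env.move_l([*AX,z],rate=14,f_stop=14);s=env.read_state()
    print(z,st,s['tool_pos'].__getitem__(2),(np.array(s['force'])-F0).round(1))
    if st or (np.array(s['force'])-F0)[2]>16: break
a=np.array(env.read_state()['tool_pos']);env.move_l([a[0],a[1],300],rate=150)
# back off for a view
env.reach([400,130,330],down(0.31+np.pi/2)) if env.ik([400,130,330],down(.31+np.pi/2)) is not None else print('noik')
set_gripper(60)
cv2.imwrite('pics/top2.png',viewer.camera('top'));cv2.imwrite('pics/scene2.png',viewer.camera('scene'));s=env.read_state();cv2.imwrite('pics/w2.png',viewer.camera('wrist'));print(s['time_s'],s['qpos'][5])
import json;json.dump({k:list(map(float,s[k])) for k in('tool_pos','orientation')},open('w2.json','w'))
E
```

```text
[-0.36567402  0.56359436 -0.79572419]
250 False 249.9748431523539 [-0.3 -0.6  0.6]
248 False 247.84908847267252 [ 0.5 -1.1  1.2]
246 False 245.86662963272616 [ 0.4 -1.1  0.4]
244 False 244.4498443901124 [ 2.3 -2.   4.6]
242 False 241.8259125424242 [ 0.6 -1.   1.4]
240 False 239.57836361949666 [ 1.  -1.1  0.3]
238 False 237.81605582543241 [ 1.3 -0.7  0.8]
236 False 235.9185933710792 [ 0.1 -0.5  0.5]
234 True 235.38075381849623 [-1.3 -1.8  8.1]
24.5167 -1.594841889844409
```

View images.

The catch gave at about 5 N and the hook bottomed at tip z 155.4 (156 expected), so it is home. Now I look at the prongs and the gimlet.

```bash
python3 - <<'E'
import cv2,numpy as np
a=cv2.imread('pics/top2.png')[180:260,270:370];b=cv2.imread('pics/scene2.png')[170:250,290:390]
r=lambda x:cv2.resize(x,(400,320),interpolation=cv2.INTER_CUBIC)
w=cv2.resize(cv2.imread('pics/w2.png'),(448,280));w=np.pad(w,((0,0),(0,352),(0,0)))
cv2.imwrite('pics/c3.png',np.vstack([np.hstack([r(a),r(b)]),w]))
E
```

```text
(no output)
```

View pics/c3.png

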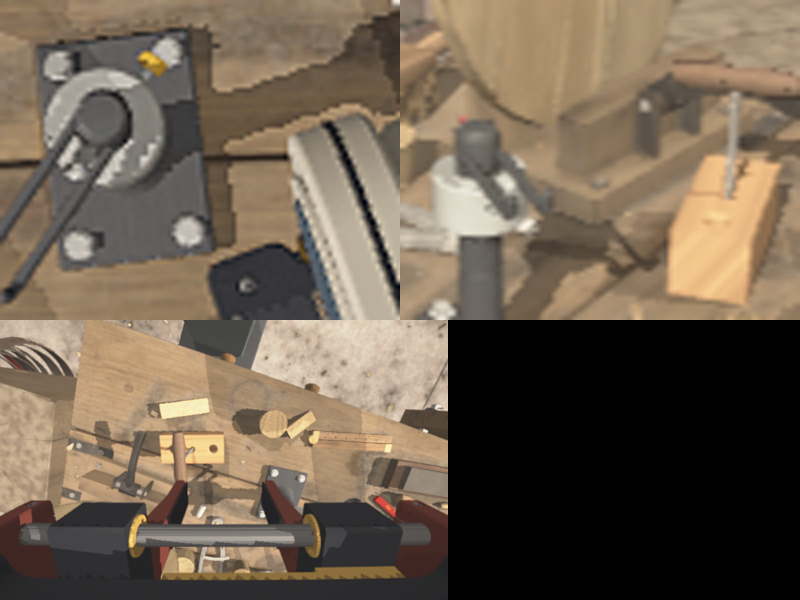

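```bash
python3 - <<'E'
import cv2,numpy as np
a=cv2.imread('pics/top2.png')[195:265,255:325];b=cv2.imread('pics/w2.png')[150:250,220:330]
cv2.imwrite('pics/c4.png',np.hstack([cv2.resize(a,(400,400),interpolation=cv2.INTER_CUBIC),cv2.resize(b,(400,364),interpolation=cv2.INTER_CUBIC)[:364] if 0 else np.pad(cv2.resize(b,(400,364),interpolation=cv2.INTER_CUBIC),((0,36),(0,0),(0,0)))]))
E
```

```text
(no output)
```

View pics/c4.png

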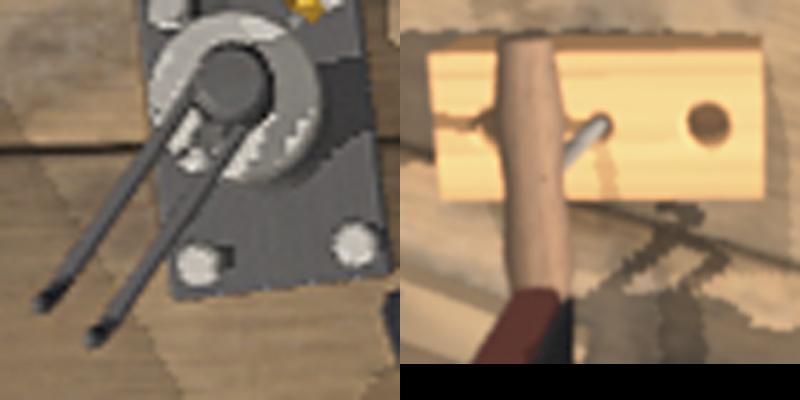

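```bash
python3 - <<'E'
from h import *
import json
c=par('top');w=par('wrist',json.load(open('w2.json')))
t=lambda x,y:(255+x/5.714,195+y/5.714)
T=[atz(c,t(*p),155) for p in[(41,303),(97,337)]];hub=atz(c,t(232,82),156)
m=np.mean(T,0)[:2]-AX;print('tips',T,'sep',np.linalg.norm(T[0]-T[1]),'hub',hub,'yaw',np.arctan2(m[1],m[0]),np.linalg.norm(m))
m=np.mean(T,0)[:2]-hub[:2];print(np.arctan2(m[1],m[0]),np.linalg.norm(m))
d=(T[1]-T[0]);print('from sep',np.arctan2(d[1],d[0])+np.pi/2)
f=lambda x,y:(220+(x-400)/3.636,150+y/3.636)
e=atz(w,f(523,42),126);g=atz(w,f(545,290),126);v=(g-e)/np.linalg.norm(g-e)
print('end',e,'axis pt',g,np.linalg.norm(g-e),'yaw',np.arctan2(v[1],v[0]),'centre',e+42*v,'hole',atz(w,f(607,125),46))
print('tri end',tri((w,f(523,42)),(c,(260+457/3.2,170+145/3.2))),'hole tri',tri((w,f(607,125)),(c,(260+450/3.2,170+217/3.2))))
# shank visible point meets: shank direction
E
```

```text
tips [array([407.6368907 , 331.51853044, 155.        ]), array([397.13332694, 314.79986035, 155.        ])] sep 19.744335418389554 hub [472.55905893 273.01631463 156.        ] yaw 2.524742943621639 84.11730254850653
2.5211673902779417 86.24785078400238
from sep -0.5609355236300129
end [388.36559866  59.55928488 126.        ] axis pt [452.26040608  82.3406472  126.        ] 67.8346289454841 yaw 0.3424934500525685 centre [427.92624716  73.664429   126.        ] hole [422.41117708  80.11992965  46.        ]
tri end [ 504.99496673  -19.82815872 -458.7003299 ] hole tri [422.73532446  79.61079412  45.32943893]
```

```bash
python3 - <<'E'
from h import *
import json
q=down(.33+np.pi/2);C=[425.5,73]
set_gripper(50)
env.reach([*C,290],q);env.move_l([*C,198],rate=110,f_stop=8)
set_gripper(0);s=env.read_state();print('w',s['width'],s['grip_force'],s['tool_pos'])
env.move_l([*C,245],rate=50);env.move_l([*C,375],rate=150);print('w',env.read_state()['width'])
q2=down(2.52);S=AX+50*np.array([np.cos(2.52),np.sin(2.52)]);print(S)
env.move_l([*S,375],rot=q2,rate=130);env.hold(.4)
s=env.read_state();print(s['tool_pos'],s['width'],s['qpos'][5],s['time_s'])
json.dump({k:list(map(float,s[k])) for k in('tool_pos','orientation')},open('w3.json','w'))
W=viewer.camera('wrist');cv2.imwrite('pics/w3.png',W);S3=viewer.camera('scene');cv2.imwrite('pics/scene3.png',S3)
c=par('scene');u=proj(c,[*S,250])[0];print(u);x,y=(u-50).astype(int);print(x,y)
b=cv2.resize(S3[y:y+120,x:x+100],(400,480),interpolation=cv2.INTER_CUBIC)
a=np.pad(cv2.resize(W,(400,250)),((0,230),(0,0),(0,0)));cv2.imwrite('pics/c5.png',np.hstack([a,b]))
E
```

```text
w 17.8542189895286 29.99113440513611 [425.61582702  72.99978519 198.11117925]
w 18.656952129016947
[430.35239815 303.61653248]
[430.37562221 303.52393191 375.02286254] 18.458696323707926 -1.9281829150466847 31.3833
[315.96091853 166.96683471]
265 116
```

View pics/c5.png

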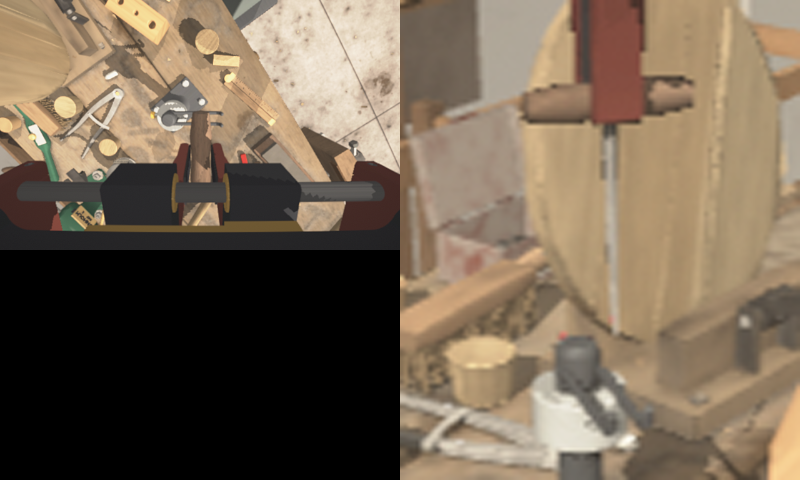

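```bash
python3 - <<'E'
from h import *
c=par('scene');yaw=2.52
u=np.array([np.cos(yaw),np.sin(yaw),0]);n=np.array([-u[1],u[0],0]);O=np.r_[AX,0]
s=env.read_state();print('tcp hook frame',(np.array(s['tool_pos'])-O)@u,(np.array(s['tool_pos'])-O)@n)
f=lambda x,y:(265+(x-400)/4,116+y/4)
for nm,p in dict(endL=(524,103),endR=(693,93),sh_top=(608,128),mid=(611,230),tip=(616.5,333)).items():
    o,v=ray(c,f(*p))
    for X in(50,44):
        P=o+v*((X-(o-O)@u)/(v@u));print(nm,X,'y',round((P-O)@n,1),'z',round(P[2],1))
E
```

```text
tcp hook frame 49.97853124237676 0.016875541048096642
endL 50 y -37.7 z 302.9
endL 44 y -36.2 z 301.1
endR 50 y 44.4 z 300.4
endR 44 y 46.7 z 298.6
sh_top 50 y 2.3 z 287.3
sh_top 44 y 4.2 z 285.3
mid 50 y 3.5 z 236.3
mid 44 y 5.4 z 233.9
tip 50 y 6.2 z 181.3
tip 44 y 8.1 z 178.3
```

```bash
python3 - <<'E'
from h import *
yaw=2.52;u=np.array([np.cos(yaw),np.sin(yaw)]);n=np.array([-u[1],u[0]])
P=AX+50*u-3*n
env.move_l([*P,375],rate=60);env.move_l([*P,350],rate=60);env.hold(.3)
F0=np.array(env.read_state()['force']);print(env.move_l([*P,322],rate=40,f_stop=3))
env.hold(.2);s=env.read_state();print(s['tool_pos'],(np.array(s['force'])-F0).round(2),s['time_s'])
S3=viewer.camera('scene');cv2.imwrite('pics/scene4.png',S3)
cv2.imwrite('pics/c6.png',cv2.resize(S3[155:245,280:360],(533,600),interpolation=cv2.INTER_CUBIC))
E
```

```text
False
[432.20845848 306.13219194 322.28008742] [-1.31 -0.09  1.05] 33.65
```

View pics/c6.png

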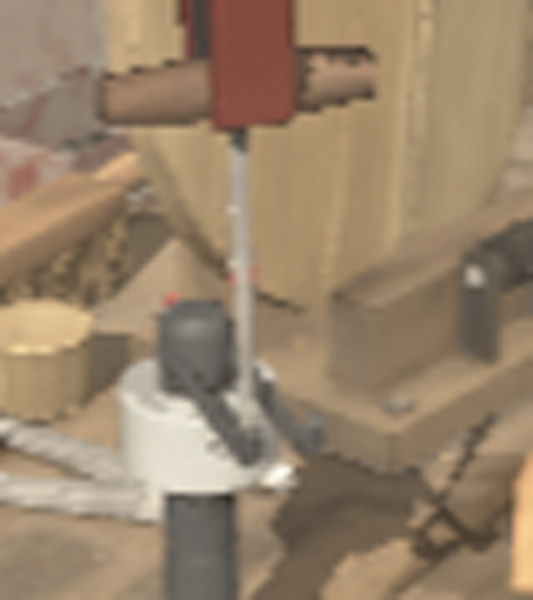

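The shank (tip near (244,400)) lies between the prongs, whose ends are at (250,450) and (315,435). I continue lowering it gently.

```bash
python3 - <<'E'
from h import *
s=env.read_state();P=np.array(s['tool_pos'])
F0=np.array(s['force'])
yaw=2.52;u=np.array([np.cos(yaw),np.sin(yaw)]);n=np.array([-u[1],u[0]]);P=AX+50*u-3*n
for z,r in((280,60),(240,50),(233,30)):
    st=env.move_l([*P,z],rate=r,f_stop=3.5);s=env.read_state();print(z,st,s['tool_pos'][2],(np.array(s['force'])-F0).round(1))
    if st: break
else:
    env.hold(.2);F1=np.array(env.read_state()['force'])
    for z in np.arange(231,221,-1.):
        st=env.move_l([*P,z],rate=12,f_stop=2.5);s=env.read_state();print(z,st,s['tool_pos'][2],(np.array(s['force'])-F1).round(1))
        if st or (np.array(s['force'])-F1)[2]>2.2: break
print(s['time_s'])
S3=viewer.camera('scene');cv2.imwrite('pics/c7.png',cv2.resize(S3[165:255,280:360],(533,600),interpolation=cv2.INTER_CUBIC))
E
```

```text
280 False 280.14826985657 [ 0.7 -0.3  0.4]
240 False 240.16980059535 [0.3 0.9 0.9]
233 False 232.79323900039714 [-0.   0.4  0.6]
231.0 False 230.89967597040607 [ 2.  -0.7 -0.4]
230.0 False 229.9535332486875 [ 1.1 -1.5  0.4]
229.0 False 228.94069098293463 [-0.  -0.2 -0. ]
228.0 False 227.94267532223418 [ 1.6 -1.6  0.1]
227.0 False 226.92882890894114 [ 1.1 -0.3 -0.8]
226.0 False 226.11623438951852 [ 0.9 -0.9  1.5]
225.0 False 225.663862967918 [-0.6 -1.1  8.3]
37.9
```

View pics/c7.png

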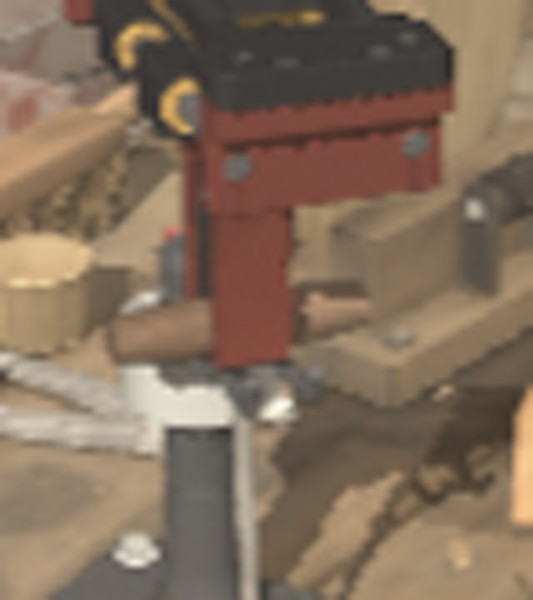

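The shank hangs between the prongs (seen at (245,480) beside the post), the handle lies across them, and contact came at TCP 225.9, as predicted. I release it.

```bash
python3 - <<'E'
from h import *
yaw=2.52;u=np.array([np.cos(yaw),np.sin(yaw)]);n=np.array([-u[1],u[0]]);P=AX+50*u-3*n
env.move_l([*P,226.2],rate=10)
for w in(22,26,32): set_gripper(w)
s=env.read_state();print(s['width'],s['force'])
env.move_l([*P,270],rate=40,f_stop=6);env.move_l([*P,340],rate=120)
env.move_l([390,120,370],rate=200);env.hold(1)
print(env.read_state()['time_s'])
S=viewer.camera('scene');T=viewer.camera('top')
cv2.imwrite('pics/c8.png',np.hstack([cv2.resize(S[165:255,280:360],(400,450),interpolation=cv2.INTER_CUBIC),cv2.resize(T[190:270,250:321],(400,450),interpolation=cv2.INTER_CUBIC)]))
E
```

```text
32.03430432105808 [0.07702236 0.14294603 0.25452368]
43.2583
```

View pics/c8.png

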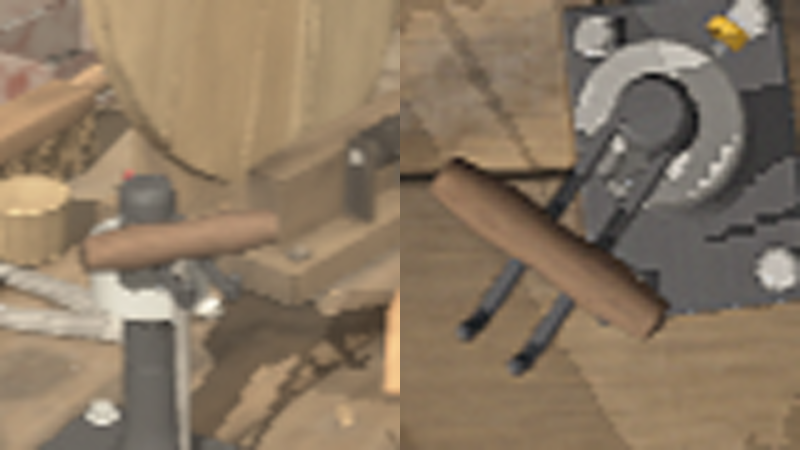

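The gimlet hangs level across both prongs, with its handle centre near (548,250) close to the midline. The shank is vertical and the robot is clear.

```bash
python3 -c "
from h import *
print(workorder.sign_off())"
```

```text
the job is handed in; nothing more can be done
None
```

The hook is pressed home in the slot, the gimlet hangs by its handle across both prongs, and I handed the job in after about 43 s of robot time; the sign-off returned no verdict.

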